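# Park and pin the tube carousel

### The arm

A 6-joint arm with a two-finger parallel gripper is mounted at the origin on the work surface. World frame = base frame: x ahead of the robot, y to its left, z up, the work surface at z = 0. Lengths are in mm, angles in rad, forces in N, time in s.
With the tool pointing down it reaches from about 350 to 975 mm from the base axis. Payload 7.1 kg.
Tool frame: the origin (TCP) lies on the mounting face of the last link; the fingertips stand 182 mm ahead of it and the grasp point (between the pads) lies 163 mm ahead of it (ctrl.tip_reach is the distance from the TCP to the fingertips, in mm); z points along the fingers, y is the direction in which the jaws open and shut (so a half turn about z gives the same grasp; the last joint's range is limited). The gripper opens to 88 mm and grips with 3 to 60 N. Pads are 20 mm wide; open, the fingers measure 115 mm over their backs; the gripper's body (75 mm by 178 mm) begins 61 mm behind the grasp point.
Start: joints at [1.309, 0.423, 1.63, -0, 1.089, -0.019], TCP at [150.232, 606.66, 404.675] pointing down, gripper open.
Joint ranges: [-3, 3], [-0.9, 2.11], [0.09, 2.58], [-1.31, 4.45], [0.11, 2.69], [-2.54, 2.54]. Speed limits (rad/s): [2.39, 2.39, 3.01, 3.14, 3.14, 3.14].

### API

Orientations are given as a rotation vector (axis times angle).
In Python, from workcell import ctrl gives the robot as it stands.
- The arm moves only by the tool jog_arm, never from a script. Its argument "steps" is a list that holds one entry, the list of rows, each a list of 7 numbers: the shift along the tool's x, y, z in m, then the turn, a rotation vector about the tool's x, y, z in degrees, then the gripper's target within -1 to 1 (shut at 1, half-way at 0, fully open at -1). A call has 1 to 20 rows; each row shifts and turns the commanded pose from where the row before left it, along the tool's axes as they then stand; what a row does not reach is not made up. A row lasts 1/12 s, in which the tool goes at most 41.7 mm and 7.16 degrees, less where a joint would pass 70% of its speed; a pose out of reach is approached as far as the arm can. A call is refused whole if a number of a shift passes 0.0417 or a number of a turn 7.16, either way. A call with a gripper value outside its range is refused whole. The fingers move at their own pace and stop on an object; the grip force is fixed at half the most. Time passes only in rows, so rows that do not move let the fingers close. It gives the time, the measured TCP pose, the force and the opening at its end, in the units of the state.
- ctrl.get_obs(): the state, without advancing time (a new reading comes with each control period).
- ctrl.get_image(name): name is "scene" or "top" or "wrist"; returns the picture (480x640x3 uint8, red, green, blue); there is no depth.
- ctrl.camera_info(name): a dict with "fx", "fy", "cx", "cy" (pixels), "origin" and "attitude" of the camera in the world; the wrist camera has in their place "T_tool_cam" (4x4, takes a point from camera to tool coordinates, whose origin is the TCP and whose axes are the flange's). Camera axes: x right, y down, z forward; pixel columns grow to the right and rows downward; lengths in mm; the calibration is good to about 2 mm. A picture is of the moment at which its call begins: read the wrist's pose just before it. camera_info takes no time and is no camera call.
- ctrl.close_job(): hands the job in, once; it reports no verdict.
Trained networks look in the newest picture that a camera, given by its name, has taken for a name from the list of things; names that differ only in an ending like _2 or _b are one class to them, and where a whole thing is asked for, a point or a joint stands for the part that bears it (a point fixed in the world has none). Each returns a list of dicts, best first, with "p" (0 to 1); they miss things now and then, are a little off and sometimes report something else, mostly with a low value. They report only what shows in the picture. A call takes as long as a camera call.
- ctrl.look_for(thing, camera): "bbox" ([left, top, right, bottom] in pixels, round what is visible of it).
- ctrl.trace(thing, camera): "pixels" (480x640 bool, what is visible of it) and "bbox" ([left, top, right, bottom] in pixels, round what is visible of it).
- ctrl.landmark_of(thing, camera): "uv" ([column, row] in pixels: a listed point, or the origin of a listed thing).
The state is a dict: "t": time; "qpos": joint angles; "qvel": joint speeds; "joint_torque": joint torques, N m; "ee_pos": TCP position; "orientation": TCP orientation; "ft_force": force on the tool from outside, world axes, zero at the start; "moment": the same for the moment, N m; "width": finger opening in mm.
Only numpy, scipy, OpenCV 4.12 (cv2) and the standard library are available. Lean on these libraries where they do the work, as an engineer would, in place of code of your own. Each camera call takes 0.05 s, during which the arm holds its last target.

### The job

Turn the tube carousel clockwise until the pointer on its far rim stands at the long index line, and let it rest there a moment. Then take the lock pin from its parking block, stand it in the hole of the carousel's ear with its foot resting lightly on the plate below, and ease the carousel a little further clockwise with the pin in it until you feel the pin find the bore. Push the pin gently fully home and let go, leaving the other things on the bench where they are.

Things in the scene. Friction and masses are not known exactly. Their poses are not given: they have to be found in the camera images.
- stand: Fixed stand: white drum 160 mm across, 48 mm high, on a 180 mm foot disc. Origin on the carousel's vertical turning axis at bench height; -x points to the lock plate (near side), +x to the index line (far side).
- lock_mid (a point): Middle of the top face of the stand's steel lock plate (44 x 88 mm, in a tray 49 mm high), 104 mm from the axis, 51 mm above the bench. The lock bore in it (15.5 mm wide, 22 mm deep, 1 mm chamfer, 104 mm from the axis) is NOT exactly here: it lies 0.06 to 0.28 rad (6 to 29 mm) clockwise of this point, always hidden by the ear and guard, and is found by feel.
- index_line (a point): Upper end of the long index line (black, 4 mm wide, 32 mm tall) on the drum's far side, 82 mm from the axis, 44 mm above the bench; shorter thin ticks stand every 0.12 rad on both sides of it.
- carousel (a joint): Angle of the carousel on its vertical axis, rad: 0 with the pointer at the index line, negative at the start, growing as it turns clockwise seen from above. It turns with light friction (about 0.12 N m), stays where it is left, and has end stops at -1.6 and +0.6.
- grip_bar (a point): Point on the turning axis, 95 mm above the bench, in the carousel's grip bar: upright rib 60 mm long, 14 mm thick, 76 to 110 mm above the bench, along the line from ear to pointer (x axis towards the pointer). Below it: grey disc 164 mm across, top 68 mm above the bench, boss 48 mm across up to 80 mm, ring of tube caps 4 mm proud at 62 mm radius.
- pointer (a point): Tip of the carousel's pointer, a small bent metal tab 6 mm wide on the rim opposite the ear, 94.5 mm from the axis, 40 mm above the bench; it hangs outside the drum's scale.
- ear_hole (a point): Centre of the hole in the carousel's metal ear, at the ear's top face, 104 mm from the axis and 68 mm above the bench. The ear (48 mm radially, 44 mm across) is 14 mm thick, so 3 mm of air lie between it and the lock plate; the hole is 15.5 mm wide with a 1 mm chamfer and goes through. A guard flange 8 mm thick (top 67 mm up, out to 128 mm) runs on from the ear clockwise for 1.7 rad.
- lock_pin: Loose upright pin, 90 g, 74 mm long: steel shank 14 mm across, 34 mm long, foot chamfered 1 mm; above it a black round head 22 mm across, 40 mm tall. Origin at the foot's centre, z up. Resting on the lock plate, its head stands 17 mm above the ear; fully home, the head lies on the ear and the foot is 17 mm down the bore.
- pin_tip (a point): Centre of the lock pin's foot.
- park_block: Fixed white parking block 56 x 56 x 30 mm; origin under its centre. In its middle a hole 16 mm wide, 24 mm deep, in which the lock pin stands at the start, its foot 6 mm above the bench. It is either left or right of the carousel.
- tube_rack: Bystander: low orange tube rack 75 x 115 x 40 mm, origin under its centre.
- well_plate: Bystander: clear multi-well plate 86 x 128 x 21 mm, origin under its centre.
- reagent_bottle: Bystander: capped glass bottle 64 mm across, 130 mm tall, origin under its centre.

How it is judged (in metres and radians):
On the way, in this order (a step that is already met when the one before it is completed fails the run):
1. the pointer rests at the index line (within 0.05 rad) (value of joint carousel between -0.05 and 0.05 rad and velocity of joint carousel between -0.05 and 0.05 rad/s), for 0.3 s.
2. the lock pin stands with its foot through the ear's hole (horizontal distance between pin_tip and ear_hole below 0.005 m and z of pin_tip in the frame of stand below 0.06 m), for 0.1 s.
At the end, for the whole second after the job is handed in: The lock pin stands upright (within 0.12 rad) in the ear's hole (within 4 mm of its centre) and fully home in the bore: its foot at most 37 mm above the bench, that is its head within 3 mm of the ear. The carousel stands 0.03 to 0.32 rad past the index line and the pin is at rest (z of pin_tip in the frame of stand below 0.037 m and horizontal distance between pin_tip and ear_hole below 0.004 m and angle between lock_pin's own z axis and vertical below 0.12 rad and value of joint carousel between 0.03 and 0.32 rad and linear speed of lock_pin below 0.02 m/s); the robot touches nothing.
It fails at once if the lock pin is pressed or wedged against the stand or carousel with more than 30 N (contact force between lock_pin and stand above 30 N).
It fails at once if the tube rack is pushed out of its place (more than 30 mm) (distance of tube_rack from where it was at the start of the episode above 0.03 m).
It fails at once if the well plate is pushed out of its place (more than 30 mm) (distance of well_plate from where it was at the start of the episode above 0.03 m).
It fails at once if the reagent bottle is pushed out of its place (more than 30 mm) (distance of reagent_bottle from where it was at the start of the episode above 0.03 m).
It also fails if it takes over 64 s, if anything falls off the work surface, if the arm or the gripper's body presses on something with over 40 N, if the wrist force passes 120 N, or if a joint passes its speed limit or range.

## Working session

There is one attempt and no reset: what is moved stays moved. The work goes in short steps, Python scripts to look and compute and a tool call to move; the robot and the scene stay as the last step left them, time stands still between calls to the robot, and variables do not carry over. Pictures are saved under pics/ and viewed, and the job is handed in when it is done.

Besides the shell and the picture viewer there is one more tool, called after "Request:" as name([rows], argument=value, ...), one row to a line, values as JSON. jog_arm: Moves the arm, as the interface text tells. Its arguments: {"type":"object","properties":{"steps":{"type":"array"}},"required":["steps"]}

```bash
mkdir -p pics; ls; cat > h.py <<'E'
from workcell import ctrl
import numpy as np, cv2
from scipy.spatial.transform import Rotation as R
def save(im,n): cv2.imwrite('pics/'+n+'.png',im[:,:,::-1])
def cam(name):
    i=ctrl.camera_info(name)
    K=(i['fx'],i['fy'],i['cx'],i['cy'])
    if 'T_tool_cam' in i:
        o=ctrl.get_obs(); T=np.eye(4); T[:3,:3]=R.from_rotvec(o['orientation']).as_matrix(); T[:3,3]=o['ee_pos']
        T=T@np.array(i['T_tool_cam']); return K,T[:3,3],T[:3,:3]
    A=np.array(i['attitude']); 
    A=A if A.shape==(3,3) else R.from_rotvec(A).as_matrix()
    return K,np.array(i['origin']),A
def onplane(c,uv,z):
    K,o,A=c; d=A@np.array([(uv[0]-K[2])/K[0],(uv[1]-K[3])/K[1],1]); return o+d*(z-o[2])/d[2]
def proj(c,p):
    K,o,A=c; q=A.T@(np.array(p)-o); return [K[0]*q[0]/q[2]+K[2],K[1]*q[1]/q[2]+K[3]]
E
python3 - <<'E'
from h import *
print(ctrl.get_obs())
for n in ['scene','top','wrist']:
    print(n,ctrl.camera_info(n))
    save(ctrl.get_image(n),n+'0')
for n in ['top','scene']:
  c=cam(n)
  for t,z in [('grip_bar',95),('pointer',40),('ear_hole',68),('index_line',44),('lock_mid',51),('stand',0),('lock_pin',6),('park_block',0),('pin_tip',6)]:
    r=ctrl.landmark_of(t,n)
    for q in r[:2]: print(n,t,round(q['p'],2),np.round(q['uv']),np.round(onplane(c,q['uv'],z)))
print(ctrl.get_obs()['t'])
E
```

```text
pics
{'t': 0.0, 'qpos': array([ 1.30897755e+00,  4.23848457e-01,  1.63070939e+00, -2.16300726e-05,
        1.08863008e+00, -1.89949741e-02]), 'qvel': array([-5.79824552e-04,  2.12274043e-03,  1.89388916e-03, -3.58742503e-05,
        1.28140235e-03, -7.69150792e-04]), 'joint_torque': array([ 1.34533289e-03, -5.44634020e+01, -2.73680645e+01,  6.44827355e-02,
        2.28343613e-02, -1.26439754e-04]), 'ee_pos': array([150.17684743, 606.38944943, 403.88911522]), 'orientation': array([-3.80449815e-01, -3.11826436e+00,  2.48523438e-03]), 'ft_force': array([-0.24569095,  0.0876722 , -1.09976474]), 'moment': array([-0.0227537 , -0.00125115, -0.03520802]), 'width': 87.7282545124998}
scene {'fx': 470.56608910589057, 'fy': 470.56608910589057, 'cx': 311.1418527264021, 'cy': 229.18730068116957, 'origin': array([ 952.8488692 , -623.61425053,  545.8929084 ]), 'attitude': array([-2.08682786, -0.5958345 ,  0.33197158])}
top {'fx': 510.5351689005361, 'fy': 510.5351689005361, 'cx': 326.4874279819765, 'cy': 237.51591812433304, 'origin': array([ 432.53422784,  -12.88450056, 1025.27823927]), 'attitude': a
[... 928 characters left out ...]
.]
top lock_pin 0.45 [488. 295.] [ 473. -292.    6.]
top park_block 0.63 [486. 296.] [ 472. -289.    0.]
top pin_tip 0.52 [491. 293.] [ 477. -297.    6.]
top pin_tip 0.28 [192. 196.] [695. 298.   6.]
scene grip_bar 0.93 [346. 217.] [618.  24.  95.]
scene grip_bar 0.62 [296. 224.] [552. -43.  95.]
scene pointer 0.58 [396. 234.] [688.  99.  40.]
scene pointer 0.37 [172. 334.] [ 514. -316.   40.]
scene ear_hole 0.69 [293. 239.] [551. -53.  68.]
scene index_line 0.46 [297. 224.] [510.  22.  44.]
scene lock_mid 0.86 [297. 226.] [518.   9.  51.]
scene stand 0.83 [344. 260.] [618.  22.   0.]
scene park_block 0.7 [171. 335.] [ 480. -295.    0.]
scene pin_tip 0.91 [170. 332.] [ 479. -294.    6.]
1.05
```

View pics/top0.png

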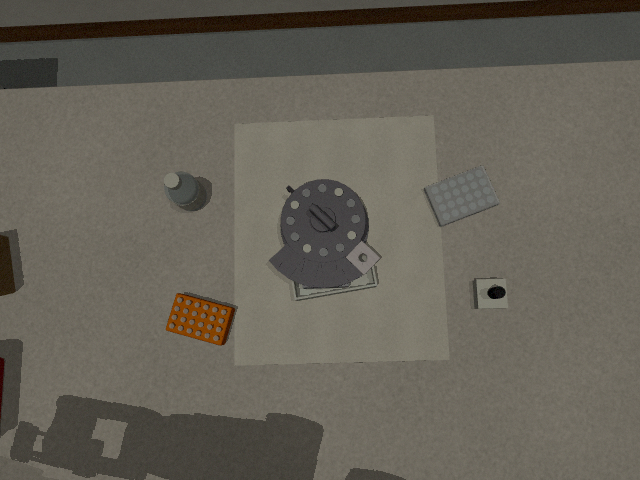

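View pics/scene0.png

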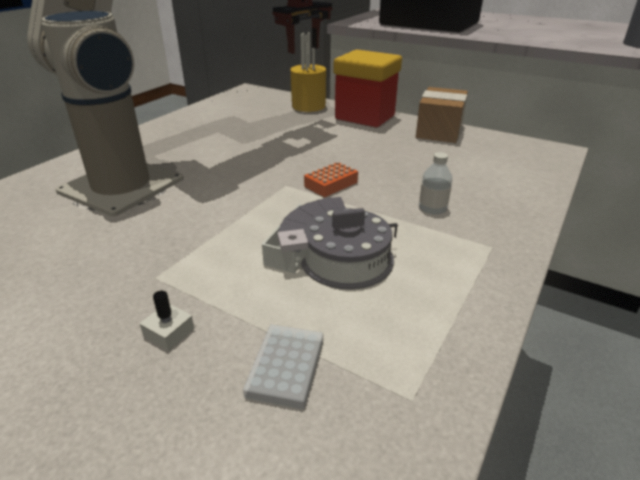

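Request:
jog_arm([
  [[-0.03,-0.0225,0,0,0,0,-1],[-0.03,-0.0225,0,0,0,0,-1],[-0.03,-0.0225,0,0,0,0,-1],[-0.03,-0.0225,0,0,0,0,-1],[-0.03,-0.0225,0,0,0,0,-1],[-0.03,-0.0225,0,0,0,0,-1],[-0.03,-0.0225,0,0,0,0,-1],[-0.03,-0.0225,0,0,0,0,-1],[-0.03,-0.0225,0,0,0,0,-1],[-0.03,-0.0225,0,0,0,0,-1],[-0.03,-0.0225,0,0,0,0,-1],[-0.03,-0.0225,0,0,0,0,-1],[-0.03,-0.0225,0,0,0,0,-1],[-0.03,-0.0225,0,0,0,0,-1],[-0.03,-0.0225,0,0,0,0,-1],[-0.03,-0.0225,0,0,0,0,-1],[-0.03,-0.0225,0,0,0,0,-1],[-0.03,-0.0225,0,0,0,0,-1],[-0.03,-0.0225,0,0,0,0,-1],[-0.03,-0.0225,0,0,0,0,-1]],
])

```text
t: 2.72
ee_pos: [625.4, 23.9, 404.8]
orientation: [0.381, 3.118, 0.0]
ft_force: [1.2, -0.5, 0.2]
width: 87.6
```

Request:
jog_arm([
  [[0,0,0.004,0,0,-6.5,-1],[0,0,0.004,0,0,-6.5,-1],[0,0,0.004,0,0,-6.5,-1],[0,0,0.004,0,0,-6.5,-1],[0,0,0.004,0,0,-6.5,-1],[0,0,0.004,0,0,-6.5,-1],[0,0,0.004,0,0,-6.5,-1],[0,0,0.004,0,0,-6.5,-1],[0,0,0.004,0,0,-6.5,-1],[0,0,0,0,0,0,-1],[0,0,0,0,0,0,-1],[0,0,0,0,0,0,-1]],
])

```text
t: 3.72
ee_pos: [624.5, 25.6, 368.9]
orientation: [-1.187, 2.908, -0.0]
ft_force: [-1.3, -0.2, 0.9]
width: 87.8
```

```bash
python3 - <<'E'
from h import *
o=ctrl.get_obs();print(o['t'],o['ee_pos'],o['orientation'],o['qpos'],o['ft_force'])
print(R.from_rotvec(o['orientation']).as_matrix())
c=cam('wrist');save(ctrl.get_image('wrist'),'w1')
for t,z in [('grip_bar',95),('pointer',40),('ear_hole',68),('index_line',44),('lock_mid',51)]:
    for q in ctrl.landmark_of(t,'wrist')[:2]: print(t,round(q['p'],2),np.round(q['uv']),np.round(onplane(c,q['uv'],z),1))
E
```

```text
3.7167 [624.53895681  25.60483421 368.90103928] [-1.18688234e+00  2.90849042e+00 -1.49435402e-04] [ 2.19353967e-02  4.63920250e-01  1.65665231e+00  2.41886903e-06
  1.02074853e+00 -2.32375855e+00] [-1.26854946 -0.16025037  0.91137078]
[[-7.14493525e-01 -6.99642000e-01  2.71460303e-04]
 [-6.99642024e-01  7.14493553e-01  8.01812558e-06]
 [-1.99566454e-04 -1.84196137e-04 -9.99999963e-01]]
grip_bar 0.7 [322. 230.] [619.4  22.1  95. ]
pointer 0.66 [320. 325.] [690.2  90.5  40. ]
ear_hole 0.79 [321.  72.] [548.7 -47.7  68. ]
index_line 0.91 [263. 295.] [701.9  36.2  44. ]
lock_mid 0.74 [407. 104.] [519.7   8.6  51. ]
```

View pics/w1.png

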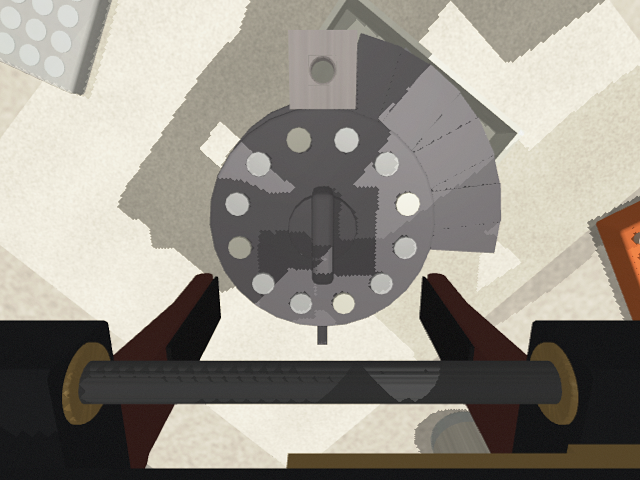

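```bash
python3 - <<'E'
from h import *
c=cam('wrist');o=ctrl.get_obs();M=R.from_rotvec(o['orientation']).as_matrix()
for n,uv,z in [('rib top end',(322.5,188),110),('rib bot end',(322.5,277),110),('ear',(322,70),68),('disc L',(210,216),68),('disc R',(434,216),68),('ptr',(322,344),40),('disc bot',(322,326),68),('disc bot',(322,107),68)]:
    p=onplane(c,uv,z); print(n,p.round(1),(M.T@(p-o['ee_pos'])).round(1))
E
```

```text
rib top end [597.9   1.3 110. ] [ 36.1   1.4 258.9]
rib bot end [638.3  41.3 110. ] [-20.8   1.6 258.9]
ear [547.6 -48.5  68. ] [106.9   1.2 300.8]
disc L [673.2 -37.1  68. ] [  9.4 -78.9 300.9]
disc R [560.6  77.1  68. ] [  9.5  81.6 300.8]
ptr [701.8 104.1  40. ] [-110.     1.8  328.9]
disc bot [678.9  81.4  68. ] [-77.8   1.6 300.9]
disc bot [563.9 -32.3  68. ] [ 83.9   1.2 300.8]
```

Request:
jog_arm([
  [[0.0035,0.0014,0.02,0,0,0,-1],[0,0,0.02,0,0,0,-1],[0,0,0.02,0,0,0,-1],[0,0,0.02,0,0,0,-0.5],[0,0,0.016,0,0,0,0],[0,0,0.006,0,0,0,0.5],[0,0,0,0,0,0,1],[0,0,0,0,0,0,1],[0,0,0,0,0,0,1],[0,0,0,0,0,0,1],[0,0,0,0,0,0,1],[0,0,0,0,0,0,1]],
])

```text
t: 5.02
ee_pos: [621.2, 24.2, 267.5]
orientation: [-1.191, 2.906, -0.001]
ft_force: [-0.8, 0.3, -1.1]
width: 31.4
```

Request:
jog_arm([
  [[0,0,0,0,0,0,1],[0,0,0,0,0,0,1],[0,0,0,0,0,0,1],[0,0,0,0,0,0,1]],
])

```text
t: 5.35
ee_pos: [620.9, 24.2, 266.8]
orientation: [1.191, -2.907, -0.0]
ft_force: [-1.8, 1.2, 1.9]
width: 14.1
```

Request:
jog_arm([
  [[0,0,0,0,0,2,1],[0,0,0,0,0,4,1],[0,0,0,0,0,4,1],[0,0,0,0,0,4,1],[0,0,0,0,0,4,1],[0,0,0,0,0,4,1],[0,0,0,0,0,4,1],[0,0,0,0,0,4,1],[0,0,0,0,0,2,1],[0,0,0,0,0,0,1],[0,0,0,0,0,0,1]],
])

```text
t: 6.27
ee_pos: [620.8, 24.5, 266.9]
orientation: [0.346, -3.122, -0.001]
ft_force: [-3.0, 3.1, 4.6]
width: 14.0
```

```bash
python3 - <<'E'
from h import *
o=ctrl.get_obs();print(o['t'],o['ee_pos'],o['ft_force'],o['moment'],o['width'],o['qpos'])
M=R.from_rotvec(o['orientation']).as_matrix();print('pointer yaw from tool',np.arctan2(-M[1,0],-M[0,0]))
for n in ['top','wrist']:
  c=cam(n);save(ctrl.get_image(n),n+'2')
  for t,z in [('pointer',40),('ear_hole',68),('index_line',44),('lock_mid',51)]:
    for q in ctrl.landmark_of(t,n)[:2]: print(n,t,round(q['p'],2),np.round(q['uv']),np.round(onplane(c,q['uv'],z),1))
E
```

```text
6.2667 [620.78238516  24.52916969 266.86291971] [-2.95330786  3.05914176  4.63584194] [ 0.72213727  0.43899059 -0.14226222] 14.019926602360503 [ 2.02006263e-02  5.94777472e-01  1.71634671e+00  8.99728126e-04
  8.30998365e-01 -1.77182718e+00]
pointer yaw from tool 0.22062491168513793
wrist pointer 0.85 [317. 411.] [714.2  43.8  40. ]
wrist ear_hole 0.74 [321.  49.] [520.5   2.5  68. ]
wrist index_line 0.56 [308. 397.] [702.8  36.   44. ]
wrist lock_mid 0.92 [337.  55.] [518.8   9.7  51. ]
```

View pics/wrist2.png

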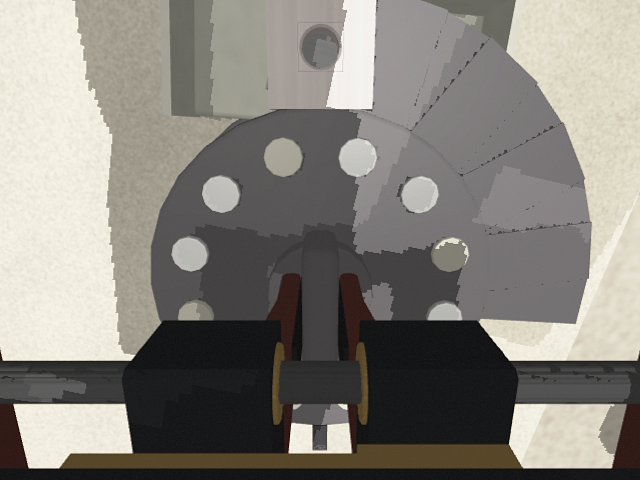

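Request:
jog_arm([
  [[0,0,0,0,0,2.3,1],[0,0,0,0,0,2.3,1],[0,0,0,0,0,0,1],[0,0,0,0,0,0,1],[0,0,0,0,0,0,1],[0,0,0,0,0,0,1],[0,0,0,0,0,0,1],[0,0,0,0,0,0,-0.6],[0,0,0,0,0,0,-0.6],[0,0,0,0,0,0,-0.6],[0,0,-0.01,0,0,0,-0.6],[0,0,-0.03,0,0,0,-0.6],[0,0,-0.035,0,0,0,-0.6],[0,0,-0.035,0,0,0,-0.6],[0,0,-0.03,0,0,0,-1],[0,0,-0.01,0,0,0,-1],[0,0,0,0,0,0,-1]],
])

```text
t: 8.18
ee_pos: [621.7, 24.0, 420.4]
orientation: [-0.218, 3.127, -0.001]
ft_force: [-0.5, 1.1, -0.4]
width: 77.2
```

```bash
cat > look.py <<'E'
from h import *
import sys
k=sys.argv[1]
o=ctrl.get_obs();print(o['t'],o['ee_pos'],o['ft_force'],o['qpos'])
M=R.from_rotvec(o['orientation']).as_matrix();print('yaw from tool',np.arctan2(-M[1,0],-M[0,0]))
for n in ['wrist','top']:
  c=cam(n);save(ctrl.get_image(n),n+k)
  for t,z in [('pointer',40),('ear_hole',68),('index_line',44),('lock_mid',51),('grip_bar',95)]:
    for q in ctrl.landmark_of(t,n)[:1]: print(n,t,round(q['p'],2),np.round(q['uv']),np.round(onplane(c,q['uv'],z),1))
E
python3 look.py 3
```

```text
8.1833 [621.68772656  24.00187746 420.39947343] [-0.47795875  1.10781843 -0.41137711] [ 1.94967090e-02  4.00913226e-01  1.62512666e+00 -1.99359843e-04
  1.10894918e+00 -1.69066105e+00]
yaw from tool 0.13945284132591718
wrist pointer 0.86 [318. 300.] [716.   34.8  40. ]
wrist ear_hole 0.71 [319.  80.] [519.8   8.5  68. ]
wrist index_line 0.72 [324. 292.] [705.5  39.1  44. ]
wrist lock_mid 0.91 [319.  83.] [520.3   8.2  51. ]
wrist grip_bar 0.57 [320. 215.] [619.7  23.7  95. ]
top pointer 0.47 [489. 292.] [ 476.2 -284.7   40. ]
top ear_hole 0.45 [489. 294.] [ 472.  -276.7   68. ]
top index_line 0.69 [491. 293.] [ 475.3 -287.2   44. ]
```

View pics/wrist3.png

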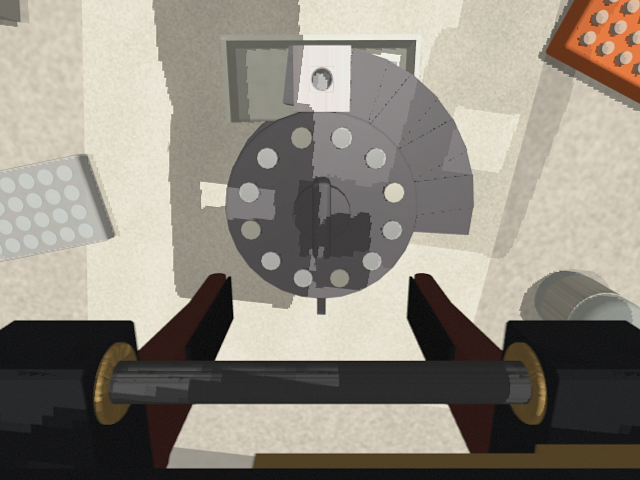

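Request:
jog_arm([
  [[0.0157,-0.0245,0.006,0,0,0,-1],[0.0157,-0.0245,0.006,0,0,0,-1],[0.0157,-0.0245,0.006,0,0,0,-1],[0.0157,-0.0245,0.006,0,0,0,-1],[0.0157,-0.0245,0.006,0,0,0,-1],[0.0157,-0.0245,0.006,0,0,0,-1],[0.0157,-0.0245,0.006,0,0,0,-1],[0.0157,-0.0245,0.006,0,0,0,-1],[0.0157,-0.0245,0.006,0,0,0,-1],[0.0157,-0.0245,0.006,0,0,0,-1],[0.0157,-0.0245,0.006,0,0,0,-1],[0.0157,-0.0245,0.006,0,0,0,-1],[0,0,0,0,0,0,-1],[0,0,0,0,0,0,-1],[0,0,0,0,0,0,-1]],
])

```text
t: 10.03
ee_pos: [475.4, -293.0, 344.8]
orientation: [-0.218, 3.134, 0.0]
ft_force: [-0.3, 0.6, -0.5]
width: 87.7
```

```bash
python3 - <<'E'
from h import *
o=ctrl.get_obs();print(o['t'],o['ee_pos'],o['orientation'],o['qpos'])
M=R.from_rotvec(o['orientation']).as_matrix()
c=cam('wrist');save(ctrl.get_image('wrist'),'w4')
for t,z in [('lock_pin',6),('pin_tip',6),('park_block',0)]:
    for q in ctrl.landmark_of(t,'wrist')[:2]: 
        p=onplane(c,q['uv'],z);print(t,round(q['p'],2),np.round(q['uv']),p.round(1),(M.T@(p-o['ee_pos'])).round(1))
for q in ctrl.trace('lock_pin','wrist')[:1]: print(q['p'],q['bbox'])
for q in ctrl.trace('park_block','wrist')[:1]: print(q['p'],q['bbox'])
im=ctrl.get_image('scene');save(im,'s4');save(cv2.resize(im[180:320,230:430],None,fx=4,fy=4,interpolation=2),'s4c')
for t,z in [('pointer',40),('ear_hole',68),('index_line',44),('lock_mid',51),('grip_bar',95)]:
    for q in ctrl.landmark_of(t,'scene')[:1]: print(t,round(q['p'],2),np.round(q['uv']),np.round(onplane(cam('scene'),q['uv'],z),1))
E
```

```text
10.0333 [ 475.41295898 -292.98256616  344.75837579] [-2.17835010e-01  3.13384246e+00  3.53758425e-04] [-5.73674619e-01  4.04792928e-01  1.82322214e+00  3.70352525e-04
  9.13561916e-01 -2.28349498e+00]
lock_pin 0.88 [318. 216.] [ 474.9 -294.6    6. ] [  0.8  -1.6 338.8]
park_block 0.73 [316. 212.] [ 472.9 -296.3    0. ] [  3.   -3.  344.8]
0.68 [301.7, 214.2, 335.4, 257.7]
0.59 [278.0, 172.5, 365.2, 263.2]
pointer 0.61 [399. 253.] [717.3  44.   40. ]
ear_hole 0.74 [295. 220.] [519.    4.3  68. ]
index_line 0.78 [390. 250.] [702.1  40.1  44. ]
lock_mid 0.65 [299. 226.] [521.2  11.7  51. ]
grip_bar 0.8 [348. 218.] [621.2  24.2  95. ]
```

View pics/w4.png

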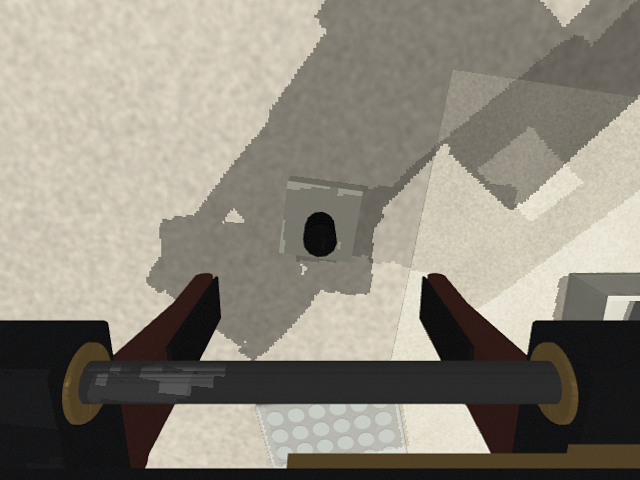

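View pics/s4c.png

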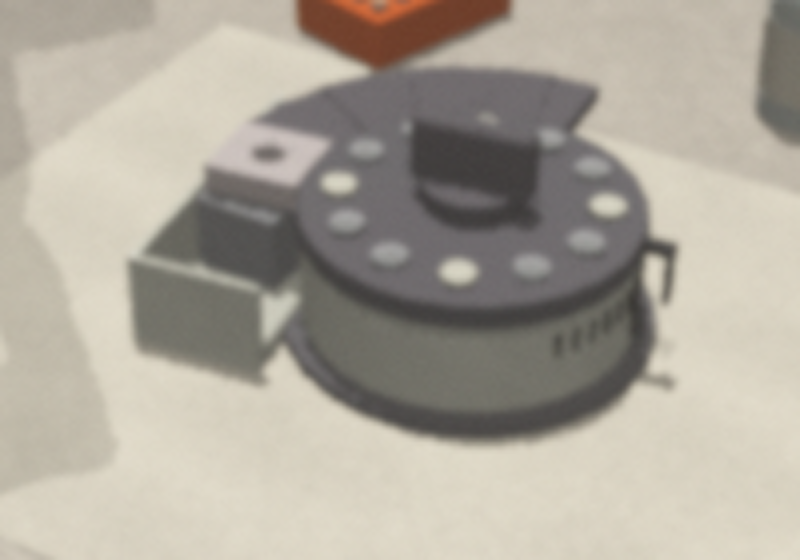

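```bash
python3 - <<'E'
from h import *
c=cam('wrist');o=ctrl.get_obs();M=R.from_rotvec(o['orientation']).as_matrix()
for dx in (-6,-3,0,3):
  for z in (80,40):
    P=[o['ee_pos']+M@np.array([dx,0,o['ee_pos'][2]-z])+np.append(M[:2,:2]@(11*np.array([np.cos(a),np.sin(a)])),0) for a in np.linspace(0,6.28,40)]
    q=np.array([proj(c,p) for p in P]); print(dx,z,q.min(0).round(1),q.max(0).round(1))
E
```

```text
-6 80 [302.8 235.2] [337.1 267.9]
-6 40 [305.  220.5] [334.9 249.3]
-3 80 [302.8 230.6] [337.2 263.5]
-3 40 [305.  216.5] [334.9 245.4]
0 80 [302.7 226. ] [337.2 259.1]
0 40 [305.  212.5] [335.  241.5]
3 80 [302.7 221.4] [337.3 254.7]
3 40 [304.9 208.4] [335.  237.6]
```

Request:
jog_arm([
  [[0.0005,-0.001,0.03,0,0,0,-1],[0,0,0.03,0,0,0,-0.5],[0,0,0.03,0,0,0,0],[0,0,0.02,0,0,0,0.2],[0,0,0.007,0,0,0,0.4],[0,0,0,0,0,0,0.7],[0,0,0,0,0,0,1],[0,0,0,0,0,0,1],[0,0,0,0,0,0,1],[0,0,0,0,0,0,1],[0,0,0,0,0,0,1],[0,0,0,0,0,0,1],[0,0,0,0,0,0,1],[0,0,0,0,0,0,1]],
])

```text
t: 11.8
ee_pos: [475.2, -294.3, 228.5]
orientation: [-0.219, 3.133, -0.001]
ft_force: [-0.7, 1.2, 6.0]
width: 21.6
```

```bash
python3 - <<'E'
from h import *
o=ctrl.get_obs();print(o['t'],o['ee_pos'],o['orientation'],o['ft_force'],o['moment'],o['width'])
E
```

```text
11.8 [ 475.18879827 -294.34095004  228.51634649] [-2.18674340e-01  3.13301214e+00 -9.27398839e-04] [-0.66912942  1.2286424   6.03489156] [0.26552759 0.13823499 0.01243905] 21.611916437353155
```

Request:
jog_arm([
  [[0,0,-0.015,0,0,0,1],[0,0,-0.03,0,0,0,1],[0,0,-0.03,0,0,0,1],[0,0,-0.015,0,0,0,1],[-0.003,0.0105,0,0,0,0,1],[-0.006,0.021,0,0,0,0,1],[-0.006,0.021,0,0,0,0,1],[-0.006,0.021,0,0,0,0,1],[-0.006,0.021,0,0,0,0,1],[-0.006,0.021,0,0,0,0,1],[-0.006,0.021,0,0,0,0,1],[-0.006,0.021,0,0,0,0,1],[-0.006,0.021,0,0,0,0,1],[-0.006,0.021,0,0,0,0,1],[-0.006,0.021,0,0,0,0,1],[-0.006,0.021,0,0,0,0,1],[-0.006,0.021,0,0,0,0,1],[-0.006,0.021,0,0,0,0,1],[-0.004,0.0105,0,0,0,0,1],[0,0,0,0,0,0,1]],
])

```text
t: 13.47
ee_pos: [518.0, 10.8, 316.7]
orientation: [0.223, -3.132, -0.001]
ft_force: [0.1, 0.5, -1.5]
width: 21.7
```

Request:
jog_arm([
  [[0,0,0,0,0,0,1],[0,0,0,0,0,0,1],[0,0,0,0,0,0,1]],
])

```text
t: 13.72
ee_pos: [518.0, 7.9, 317.4]
orientation: [0.217, -3.134, 0.0]
ft_force: [-0.5, -0.2, -1.7]
width: 21.8
```

```bash
python3 - <<'E'
from h import *
o=ctrl.get_obs();print(o['t'],o['ee_pos'],o['orientation'],o['ft_force'],o['moment'],o['width'])
M=R.from_rotvec(o['orientation']).as_matrix()
zt=o['ee_pos'][2]-222.5
for n in ['wrist','scene','top']:
  c=cam(n);im=ctrl.get_image(n);save(im,n+'5')
  if n=='scene': save(cv2.resize(im[140:290,230:430],None,fx=4,fy=4,interpolation=2),'s5c')
  for t,z in [('pin_tip',zt),('lock_pin',zt),('ear_hole',68)]:
    for q in ctrl.landmark_of(t,n)[:1]: 
        p=onplane(c,q['uv'],z);print(n,t,round(q['p'],2),np.round(q['uv']),p.round(1),(M.T@(p-o['ee_pos'])).round(1))
E
```

```text
13.7167 [517.97678861   7.86948096 317.43341698] [ 2.17209752e-01 -3.13354688e+00  1.61937848e-04] [-0.46159024 -0.21302072 -1.72866856] [ 0.02959724 -0.0123068   0.00218133] 21.80917723467507
wrist lock_pin 0.72 [324. 432.] [623.3  25.1  94.9] [-106.8    2.5  222.4]
wrist ear_hole 0.78 [326. 251.] [518.2  11.2  68. ] [ -0.9   3.3 249.4]
scene pin_tip 0.6 [298. 208.] [525.9   4.   94.9] [ -7.4  -4.9 222.5]
scene lock_pin 0.67 [292. 205.] [509.8   8.1  94.9] [  7.9   1.4 222.5]
scene ear_hole 0.58 [294. 219.] [516.   5.  68.] [  2.2  -2.6 249.4]
top ear_hole 0.87 [335. 275.] [516.8   6.5  68. ] [  1.2  -1.2 249.4]
```

View pics/wrist5.png

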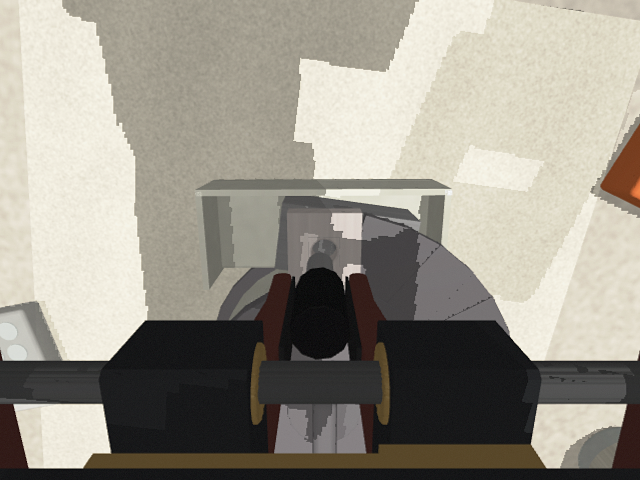

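View pics/s5c.png

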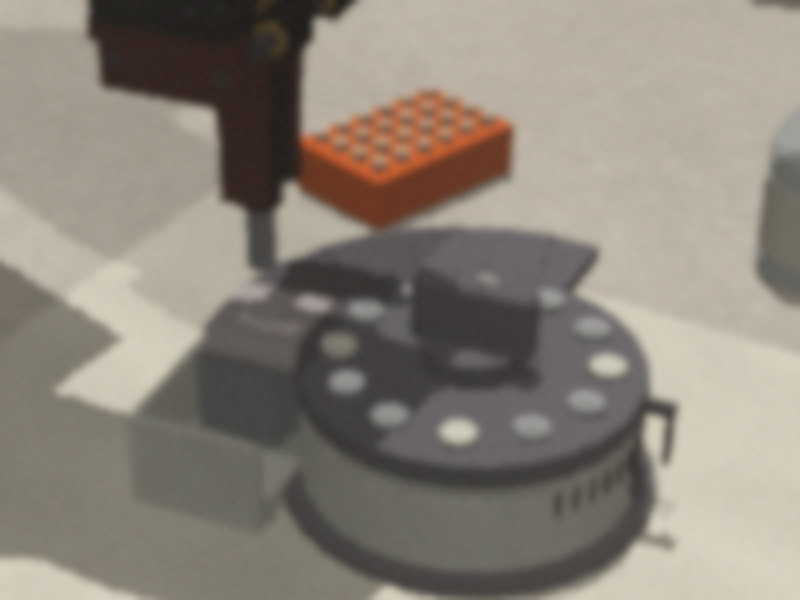

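```bash
python3 - <<'E'
from h import *
im=cv2.imread('pics/wrist5.png')
cr=np.clip(im[200:300,270:370].astype(float)*1.3+20,0,255).astype(np.uint8)
cv2.imwrite('pics/w5c.png',cv2.resize(cr,None,fx=6,fy=6,interpolation=cv2.INTER_CUBIC))
c=cam('wrist');o=ctrl.get_obs();M=R.from_rotvec(o['orientation']).as_matrix()
def circ(dx,dy,z,r):
    P=[o['ee_pos']*[1,1,0]+np.append(M[:2,:2]@(np.array([dx,dy])+r*np.array([np.cos(a),np.sin(a)])),z) for a in np.linspace(0,6.28,60)]
    q=np.array([proj(c,p) for p in P]); return q.min(0).round(1),q.max(0).round(1)
for d in [(0,0),(2,0),(0,2)]:
    print(d,'foot r6',circ(*d,95,6),'foot r7',circ(*d,96,7),'hole r7.75',circ(*d,67,7.75),'cham',circ(*d,68,8.75),'headbot',circ(*d,129,11))
E
```

```text
(0, 0) foot r6 (array([308.8, 254.5]), array([331.2, 275.6])) foot r7 (array([306.9, 253.3]), array([333.1, 278. ])) hole r7.75 (array([307.1, 237. ]), array([332.8, 261.5])) cham (array([305.4, 235.8]), array([334.6, 263.6])) headbot (array([295.8, 267.7]), array([344.2, 312.6]))
(2, 0) foot r6 (array([308.8, 250.9]), array([331.2, 272.1])) foot r7 (array([306.8, 249.7]), array([333.2, 274.5])) hole r7.75 (array([307.1, 233.8]), array([332.9, 258.4])) cham (array([305.4, 232.6]), array([334.6, 260.5])) headbot (array([295.7, 263.5]), array([344.3, 308.6]))
(0, 2) foot r6 (array([312.5, 254.5]), array([334.9, 275.6])) foot r7 (array([310.6, 253.3]), array([336.9, 278. ])) hole r7.75 (array([310.4, 237. ]), array([336.2, 261.5])) cham (array([308.7, 235.8]), array([337.9, 263.6])) headbot (array([300.2, 267.7]), array([348.6, 312.6]))
```

View pics/w5c.png

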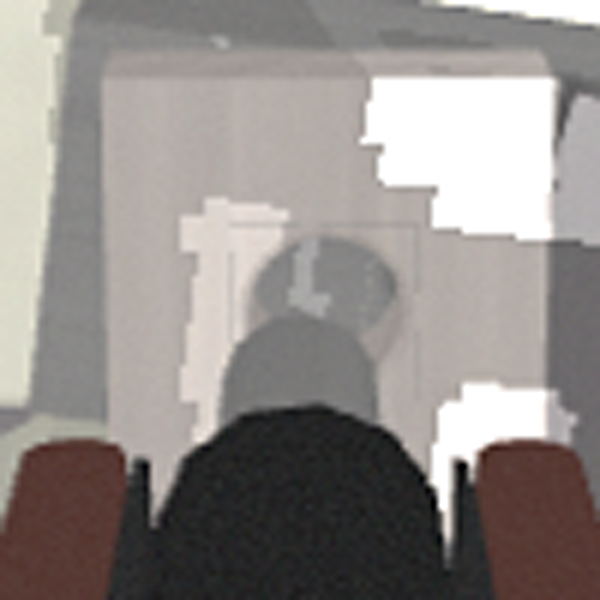

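Request:
jog_arm([
  [[-0.002,0.0025,0.008,0,0,0,1],[0,0,0.008,0,0,0,1],[0,0,0.005,0,0,0,1],[0,0,0,0,0,0,1],[0,0,0,0,0,0,1],[0,0,0,0,0,0,1]],
])

```text
t: 14.82
ee_pos: [519.9, 11.5, 296.5]
orientation: [0.219, -3.134, -0.0]
ft_force: [0.1, 0.4, -1.1]
width: 21.5
```

```bash
cat > z.py <<'E'
from h import *
import sys
k=sys.argv[1]
o=ctrl.get_obs();print(o['t'],o['ee_pos'],o['ft_force'],o['moment'],o['width'])
c=cam('wrist');im=ctrl.get_image('wrist')
cr=np.clip(im[190:310,260:380].astype(float)*1.3+20,0,255).astype(np.uint8)
save(cv2.resize(cr,None,fx=5,fy=5,interpolation=cv2.INTER_CUBIC),k)
M=R.from_rotvec(o['orientation']).as_matrix()
def circ(dx,dy,z,r):
    P=[o['ee_pos']*[1,1,0]+np.append(M[:2,:2]@(np.array([dx,dy])+r*np.array([np.cos(a),np.sin(a)])),z) for a in np.linspace(0,6.28,60)]
    q=np.array([proj(c,p) for p in P]); return ((q.min(0)-[260,190])*5).round(),((q.max(0)-[260,190])*5).round()
zt=o['ee_pos'][2]-222.5
for d in [(0,0),(2,0),(0,2)]:
    print(d,zt,'foot r7',circ(*d,zt+1,7),'hole r7.75',circ(*d,67,7.75),'cham',circ(*d,68,8.75))
E
python3 z.py z6
```

```text
14.8167 [519.86571356  11.47577021 296.48376376] [ 0.07276218  0.3867061  -1.12913981] [0.03905205 0.04164623 0.03288036] 21.46441905278862
(0, 0) 73.9837637611829 foot r7 (array([234., 318.]), array([366., 442.])) hole r7.75 (array([230., 289.]), array([370., 422.])) cham (array([220., 283.]), array([379., 433.]))
(2, 0) 73.9837637611829 foot r7 (array([234., 300.]), array([366., 424.])) hole r7.75 (array([229., 271.]), array([370., 405.])) cham (array([220., 265.]), array([380., 416.]))
(0, 2) 73.9837637611829 foot r7 (array([253., 318.]), array([384., 442.])) hole r7.75 (array([248., 289.]), array([388., 422.])) cham (array([238., 283.]), array([398., 433.]))
```

View pics/z6.png

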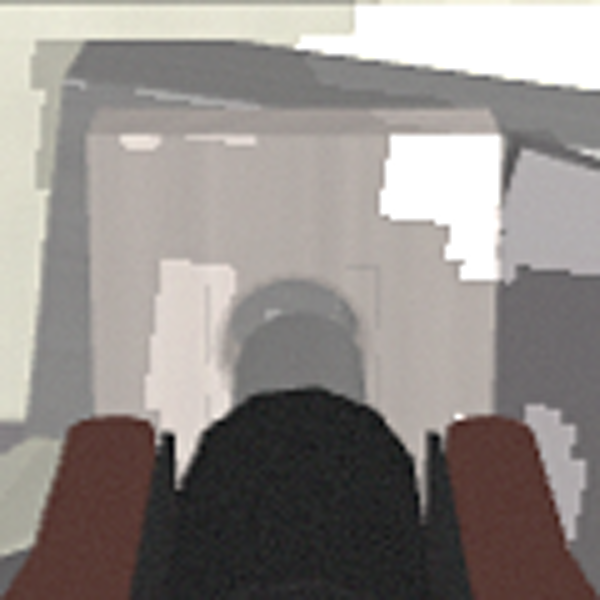

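Request:
jog_arm([
  [[0,-0.0006,0.002,0,0,0,1],[0,0,0.003,0,0,0,1],[0,0,0.003,0,0,0,1],[0,0,0.002,0,0,0,1],[0,0,0,0,0,0,1]],
])

```text
t: 15.28
ee_pos: [519.7, 10.9, 286.1]
orientation: [0.219, -3.133, -0.0]
ft_force: [-0.5, -0.4, -0.8]
width: 21.4
```

Request:
jog_arm([
  [[0,0,0.003,0,0,0,1],[0,0,0.003,0,0,0,1],[0,0,0.003,0,0,0,1],[0,0,0,0,0,0,1],[0,0,0,0,0,0,1]],
])

```text
t: 15.7
ee_pos: [519.9, 10.9, 277.4]
orientation: [0.219, -3.133, -0.0]
ft_force: [0.5, -0.0, -1.1]
width: 21.7
```

```bash
python3 z.py z7
```

```text
15.7 [519.86809983  10.8822324  277.41346169] [ 0.52604488 -0.01226618 -1.08231185] [ 0.06933454 -0.00553899 -0.00680733] 21.739665192128545
(0, 0) 54.91346168509182 foot r7 (array([234., 318.]), array([365., 442.])) hole r7.75 (array([223., 345.]), array([376., 489.])) cham (array([213., 339.]), array([387., 502.]))
(2, 0) 54.91346168509182 foot r7 (array([234., 300.]), array([366., 425.])) hole r7.75 (array([223., 326.]), array([377., 471.])) cham (array([213., 320.]), array([387., 484.]))
(0, 2) 54.91346168509182 foot r7 (array([253., 318.]), array([384., 442.])) hole r7.75 (array([243., 345.]), array([396., 489.])) cham (array([233., 339.]), array([406., 502.]))
```

View pics/z7.png

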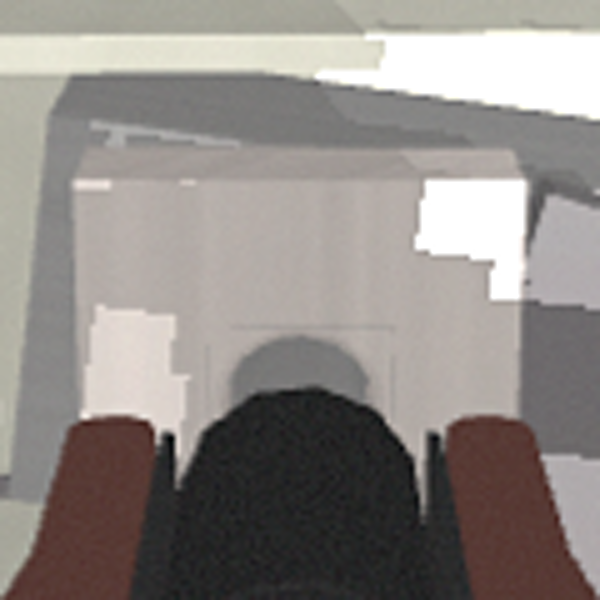

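Request:
jog_arm([
  [[0,0,0.001,0,0,0,1],[0,0,0.001,0,0,0,1],[0,0,0.001,0,0,0,1],[0,0,0,0,0,0,1]],
])

```text
t: 16.08
ee_pos: [519.9, 10.9, 274.5]
orientation: [0.219, -3.134, -0.0]
ft_force: [0.2, 0.0, 0.0]
width: 21.5
```

Request:
jog_arm([
  [[0,0,0.0005,0,0,0,1],[0,0,0,0,0,0,1]],
])

```text
t: 16.25
ee_pos: [519.9, 10.9, 274.1]
orientation: [0.219, -3.134, -0.0]
ft_force: [-0.6, -0.5, -1.3]
width: 21.7
```

Request:
jog_arm([
  [[0,0,0.0005,0,0,0,1],[0,0,0,0,0,0,1]],
])

```text
t: 16.42
ee_pos: [519.9, 10.9, 273.6]
orientation: [0.219, -3.134, -0.0]
ft_force: [-0.1, 0.7, -1.5]
width: 21.6
```

Request:
jog_arm([
  [[0,0,0.0005,0,0,0,1],[0,0,0,0,0,0,1]],
])

```text
t: 16.58
ee_pos: [520.0, 10.9, 273.5]
orientation: [-0.219, 3.134, -0.0]
ft_force: [-1.6, 0.9, 3.9]
width: 21.6
```

Request:
jog_arm([
  [[0,0,0.0003,0,0,0,1],[0,0,0,0,0,0,1]],
])

```text
t: 16.75
ee_pos: [520.1, 10.9, 273.5]
orientation: [-0.219, 3.134, -0.0]
ft_force: [-2.2, 0.3, 7.1]
width: 21.6
```

Request:
jog_arm([
  [[0,0,0.0003,0,0,0,1],[0,0,0,0,0,0,1]],
])

```text
t: 16.92
ee_pos: [520.1, 10.9, 273.4]
orientation: [-0.219, 3.133, -0.0]
ft_force: [-3.4, -0.1, 9.6]
width: 21.6
```

Request:
jog_arm([
  [[0,0.0009,-0.0003,0,0,0.5,1],[0,0.0009,0,0,0,0.5,1],[0,0.0009,0,0,0,0.5,1],[0,0,0,0,0,0,1]],
])

```text
t: 17.25
ee_pos: [519.9, 13.2, 273.5]
orientation: [-0.178, 3.135, -0.002]
ft_force: [-1.6, -4.2, 7.5]
width: 21.3
```

Request:
jog_arm([
  [[0,0.0009,0,0,0,0.5,1],[0,0.0009,0,0,0,0.5,1],[0,0,0,0,0,0,1]],
])

```text
t: 17.5
ee_pos: [519.7, 15.0, 273.4]
orientation: [-0.15, 3.137, -0.002]
ft_force: [-0.3, -4.6, 7.1]
width: 21.8
```

Request:
jog_arm([
  [[0,0.0009,0,0,0,0.5,1],[0,0.0009,0,0,0,0.5,1],[0,0,0,0,0,0,1]],
])

```text
t: 17.75
ee_pos: [519.5, 16.8, 273.5]
orientation: [-0.123, 3.138, -0.002]
ft_force: [-1.6, -3.6, 6.9]
width: 21.4
```

Request:
jog_arm([
  [[0,0.0009,0,0,0,0.5,1],[0,0.0009,0,0,0,0.5,1],[0,0,0,0,0,0,1]],
])

```text
t: 18.0
ee_pos: [519.4, 18.6, 273.4]
orientation: [-0.095, 3.139, -0.002]
ft_force: [-1.3, -4.7, 6.8]
width: 21.3
```

Request:
jog_arm([
  [[0,0.0009,0,0,0,0.5,1],[0,0.0009,0,0,0,0.5,1],[0,0,0,0,0,0,1]],
])

```text
t: 18.25
ee_pos: [519.3, 20.4, 273.4]
orientation: [-0.068, 3.14, -0.001]
ft_force: [-1.1, -3.5, 6.0]
width: 21.4
```

Request:
jog_arm([
  [[0,0.0009,0,0,0,0.5,1],[0,0.0009,0,0,0,0.5,1],[0,0,0,0,0,0,1]],
])

```text
t: 18.5
ee_pos: [519.2, 22.2, 273.3]
orientation: [-0.04, 3.14, -0.001]
ft_force: [-0.3, -3.1, 5.4]
width: 21.3
```

Request:
jog_arm([
  [[0,0.0009,0,0,0,0.5,1],[0,0.0009,0,0,0,0.5,1],[0,0,0,0,0,0,1]],
])

```text
t: 18.75
ee_pos: [518.8, 24.4, 272.8]
orientation: [0.012, -3.141, -0.0]
ft_force: [0.1, -2.2, -0.6]
width: 21.0
```

Request:
jog_arm([
  [[0,0,0.0005,0,0,0,1],[0,0,0.0005,0,0,0,1],[0,0,0,0,0,0,1]],
])

```text
t: 19.0
ee_pos: [518.7, 24.4, 271.5]
orientation: [0.013, -3.141, -0.0]
ft_force: [-0.6, -1.9, -1.3]
width: 21.5
```

Request:
jog_arm([
  [[0,0,0.001,0,0,0,1],[0,0,0.001,0,0,0,1],[0,0,0.001,0,0,0,1],[0,0,0,0,0,0,1]],
])

```text
t: 19.33
ee_pos: [518.8, 24.4, 268.6]
orientation: [0.013, -3.141, -0.0]
ft_force: [-0.0, -0.3, -1.5]
width: 21.5
```

Request:
jog_arm([
  [[0,0,0.001,0,0,0,1],[0,0,0.001,0,0,0,1],[0,0,0.001,0,0,0,1],[0,0,0,0,0,0,1]],
])

```text
t: 19.67
ee_pos: [518.8, 24.3, 265.7]
orientation: [0.013, -3.141, -0.0]
ft_force: [-0.4, -0.3, -0.1]
width: 21.8
```

Request:
jog_arm([
  [[0,0,0.001,0,0,0,1],[0,0,0.001,0,0,0,1],[0,0,0.001,0,0,0,1],[0,0,0.001,0,0,0,1],[0,0,0,0,0,0,1]],
])

```text
t: 20.08
ee_pos: [518.8, 24.3, 261.7]
orientation: [0.013, -3.141, -0.0]
ft_force: [1.1, -0.3, -1.6]
width: 21.5
```

Request:
jog_arm([
  [[0,0,0.001,0,0,0,1],[0,0,0.001,0,0,0,1],[0,0,0.001,0,0,0,1],[0,0,0.001,0,0,0,1],[0,0,0,0,0,0,1]],
])

```text
t: 20.5
ee_pos: [518.8, 24.3, 257.7]
orientation: [0.013, -3.141, 0.0]
ft_force: [-0.1, -0.8, -0.8]
width: 21.7
```

Request:
jog_arm([
  [[0,0,0.0005,0,0,0,1],[0,0,0.0005,0,0,0,1],[0,0,0,0,0,0,1]],
])

```text
t: 20.75
ee_pos: [518.9, 24.3, 256.8]
orientation: [0.013, -3.141, 0.0]
ft_force: [-0.0, -0.5, -1.0]
width: 21.3
```

Request:
jog_arm([
  [[0,0,0.0005,0,0,0,1],[0,0,0.0003,0,0,0,1],[0,0,0,0,0,0,1]],
])

```text
t: 21.0
ee_pos: [518.9, 24.3, 256.5]
orientation: [-0.013, 3.141, 0.0]
ft_force: [-0.3, -0.9, 3.7]
width: 20.9
```

Request:
jog_arm([
  [[0,0,-0.0003,0,0,0,0.3],[0,0,0,0,0,0,0.3],[0,0,0,0,0,0,0.3],[0,0,0,0,0,0,0.1],[0,0,0,0,0,0,0],[0,0,-0.005,0,0,0,0],[0,0,-0.015,0,0,0,0],[0,0,-0.03,0,0,0,0],[0,0,-0.03,0,0,0,0],[0,0,-0.03,0,0,0,0],[0,0,0,0,0,0,0],[0,0,0,0,0,0,0]],
])

```text
t: 22.0
ee_pos: [519.3, 24.3, 368.3]
orientation: [-0.013, 3.137, 0.0]
ft_force: [-0.5, 1.0, 0.3]
width: 44.1
```

```bash
python3 - <<'E'
from h import *
o=ctrl.get_obs();print(o['t'],o['ee_pos'],o['ft_force'],o['width'])
save(ctrl.get_image('wrist'),'w9')
im=ctrl.get_image('scene');save(cv2.resize(im[140:290,230:430],None,fx=4,fy=4,interpolation=2),'s9c')
c=cam('scene')
for t,z in [('pin_tip',34),('lock_pin',34),('ear_hole',68),('pointer',40),('index_line',44)]:
  for n in ['scene','wrist']:
    for q in ctrl.landmark_of(t,n)[:1]: print(n,t,round(q['p'],2),np.round(q['uv']),onplane(cam(n),q['uv'],z).round(1))
E
```

```text
22.0 [519.30065198  24.34939942 368.33391179] [-0.52673233  0.95396606  0.32840112] 44.07732869511551
scene pin_tip 0.53 [303. 232.] [525.8  19.8  34. ]
scene lock_pin 0.53 [300. 227.] [511.8  30.4  34. ]
wrist lock_pin 0.7 [319. 373.] [658.2  24.9  34. ]
scene ear_hole 0.94 [298. 216.] [516.1  18.7  68. ]
wrist ear_hole 0.68 [317. 224.] [514.1  22.   68. ]
scene pointer 0.87 [394. 254.] [711.1  36.6  40. ]
wrist pointer 0.94 [319. 429.] [713.3  25.4  40. ]
scene index_line 0.56 [390. 249.] [700.9  42.4  44. ]
wrist index_line 0.7 [618. 119.] [440.7 238.9  44. ]
```

View pics/w9.png

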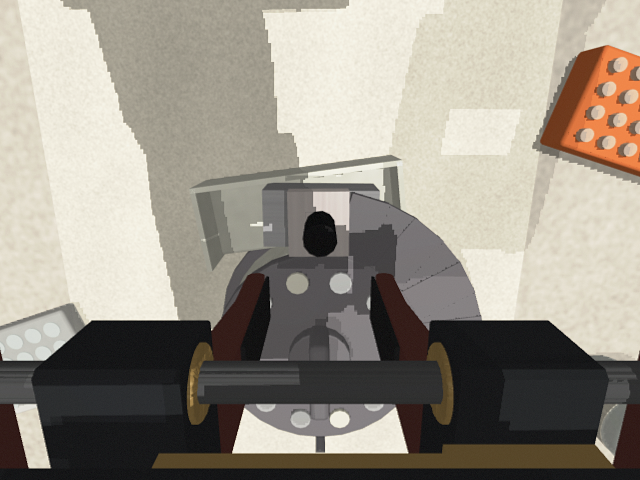

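View pics/s9c.png

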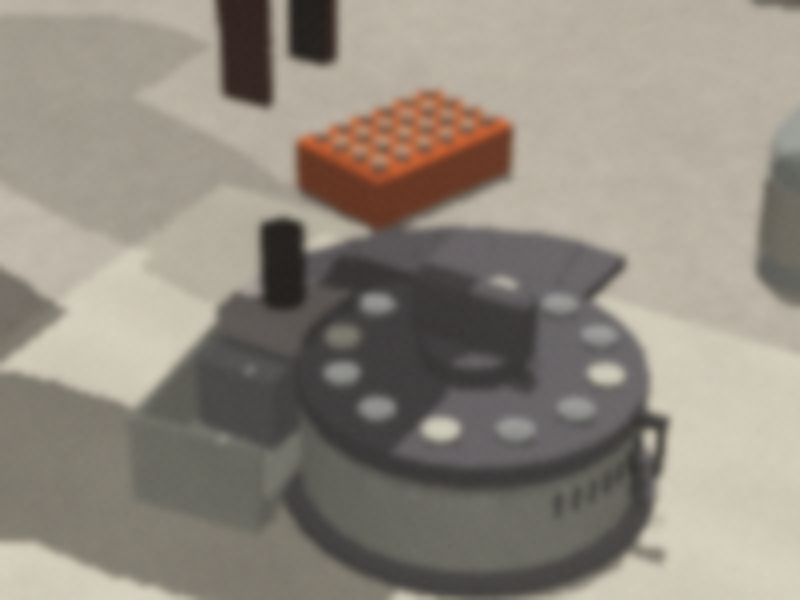

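```bash
python3 -c "
from h import *
print(ctrl.close_job())"
```

```text
the job is handed in; nothing more can be done
None
```

The lock pin is fully home in the bore, let go, and the job is handed in. It took 22 s of the 64 s allowed.

- **Index line:** I turned the carousel clockwise by its grip bar and let it rest with the pointer at the long line. The wrist and scene pictures agreed to about 0.02 rad. One top-camera look failed: it reported the parking block instead, so I ignored it.
- **Pin into the ear:** I took the pin from the parking block and lined it up with the ear's hole by eye in the wrist picture. It touched the plate at TCP height 273.5 mm.
- **Finding the bore:** I swept the carousel clockwise in the pin's hand at about 7 N of downward force. After about 13.5 mm (0.13 rad), that force dropped to zero and the pin sank in.
- **Pushing home:** The pin went down 17 mm with no resistance until the head met the ear, at TCP height 256.5 mm and about 4 N.

The last pictures show the head lying flat on the ear with no shank showing and the pin upright. The pointer is about 0.13 rad past the line, and the gripper is clear by about 10 cm. I kept clear of the other things throughout; the rack looks undisturbed in the last pictures, but I did not measure any of the three.

The network's estimates of the pin's position at the end were scattered by 1 to 2 cm (one wrist guess was far off), so I relied on the pictures and the contact heights instead.

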